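Crack open the sealed desiccator

ROBOT

A 7-joint arm with a two-finger parallel gripper is mounted at the origin on the work surface. World frame = base frame: x ahead of the robot, y to its left, z up, the work surface at z = 0. Lengths are in m, angles in rad, forces in N, time in s.
With the tool pointing down it reaches from about 0.425 to 0.975 m from the base axis. Payload 16.7 kg.
Tool frame: the origin (TCP) lies on the centre line of the jaws, within the pads' length; the fingertips stand 17 mm ahead of it and the grasp point (between the pads) lies 2 mm behind it; x points along the fingers, z is the direction in which the jaws open and shut, and the axes are right-handed (so a half turn about x gives the same grasp; the last joint's range is limited). The gripper opens to 85 mm and grips with 20 to 120 N. Pads are 22 mm wide; open, the fingers measure 114 mm over their backs; the gripper's body (76 mm by 85 mm) begins 54 mm behind the grasp point. The pads swing forward as they close: fully open they stand 13 mm farther back than shut.
Start: joints at [1.052, 0.426, 0.074, 1.606, -0.034, 1.111, -0.067], TCP at [0.244, -0.629, 0.248] pointing down, gripper open.
Joint ranges: [-2.85, 2.85], [-0.5, 2.14], [-1.23, 1.37], [0.21, 2.46], [-1.02, 4.16], [0.16, 2.05], [-2.73, 2.73]. Speed limits (rad/s): [1.89, 1.89, 2.39, 2.39, 3.01, 3.01, 3.01].

INTERFACE

Orientations are given as a unit quaternion [w, x, y, z].
In Python, from plant import telemetry, optics, order gives the robot as it stands.
- The arm moves only by the tool arm_command, never from a script. Its argument "plan" is a list of rows, each an object of numbers: "tx", "ty", "tz": the shift along the tool's x, y, z in cm; "rx", "ry", "rz": the turn, a rotation vector about the tool's x, y, z in degrees; "jaw": the opening, from 0 (shut) to 1 (fully open). In form: [{"tx": .., "ty": .., "tz": .., "rx": .., "ry": .., "rz": .., "jaw": ..}, ...]. A call has exactly 5 rows; each row is the pose to reach, as a shift and turn from the pose commanded when the call began, along the tool's axes at that moment; what a row does not reach only later rows make up. A row lasts 1/12 s, in which the tool goes at most 41.7 mm and 7.16 degrees, less where a joint would pass 70% of its speed; a pose out of reach is approached as far as the arm can. A call with a gripper value outside its range is refused whole. The fingers move at their own pace and stop on an object; the grip force is fixed at half the most. Time passes only in rows, so rows that repeat a pose let the fingers close, or fill a call up. It gives the time, the measured TCP pose, the force and the opening at its end, in the units of the state.
- telemetry.state(): the state, without advancing time (a new reading comes with each control period).
- optics.read_camera(name): name is "scene" or "top" or "wrist"; returns the picture (384x512x3 uint8, red, green, blue); there is no depth.
- optics.camera_info(name): a dict with "mtx" (3x3 intrinsics, pixels), "distortion" ([k1, k2, p1, p2, k3] as OpenCV has them; the pictures are not rectified), "origin" and "attitude" of the camera in the world. Camera axes: x right, y up, looking along -z (the intrinsics and any distortion apply to the point x, -y, -z); pixel columns grow to the right and rows downward; lengths in m; the calibration is good to about 2 mm. A picture is of the moment at which its call begins: read the wrist's pose just before it. camera_info takes no time and is no camera call; for the wrist camera it gives the pose at the moment of the call.
- order.finish_job(): hands the job in, once; it reports no verdict.
The state is a dict: "clock": time; "joints": joint angles; "qd": joint speeds; "joint_efforts": joint torques, N m; "eef_pos": TCP position; "tcp_rot": TCP orientation; "ft_force": force on the tool from outside, world axes, zero at the start; "ft_torque": the same for the moment, N m; "width": finger opening in m.
Only numpy, scipy, OpenCV 4.12 (cv2) and the standard library are available. Lean on these libraries where they do the work, as an engineer would, in place of code of your own. Each camera call takes 0.05 s, during which the arm holds its last target.

TASK

Release the desiccator on the bench: turn its three clamp bolts anticlockwise to their end stops, in any order, then take the lid by its handle and pull it free of its sticky gasket without letting it fly wide open. Finish while still gripping the handle and holding the lid steady, slightly open, its free edge about 3 cm up so that the chamber airs; do not put it down or let go, and leave everything else on the bench where it stands.

Things in the scene. Friction and masses are not known exactly. Their poses are not given: they have to be found in the camera images.
- chamber: the desiccator: fixed rectangular aluminium box 160 mm (own x) by 200 mm (own y), standing on the bench, rim 92 mm high, closed by a hinged grey lid. Origin: centre of its underside, on the bench. Own +y points to the hinge side, own z up. It does not move in a run.
- clamp_near (a joint): captive clamp bolt on the middle of the chamber's -x side wall, its vertical axis at (-100, -15) mm in the chamber's x, y. Turn angle in rad: about 0 to 0.2 at the start (tongue over the lid, clamping it); grows as it turns ANTICLOCKWISE seen from above, up to an end stop at 1.45 (open, tongue clear of the lid). Friction about 0.06 N m; it stays where it is left and does not rise.
- clamp_near_grip (a point): centre of the black grip bar of clamp_near: 44 mm long (this point's own x, which turns with the bolt and at angle 0 points to the inside of the chamber), 14 mm wide (own y), 34 mm high; it lies on the bolt's axis, 140 mm above the bench. Below the bar a 7 mm thick steel tongue points the same way as own x, 30 mm below this point.
- clamp_far (a joint): captive clamp bolt on the middle of its +x side wall, its vertical axis at (100, -15) mm in the chamber's x, y. Turn angle in rad: about 0 to 0.2 at the start (tongue over the lid, clamping it); grows as it turns ANTICLOCKWISE seen from above, up to an end stop at 1.45 (open, tongue clear of the lid). Friction about 0.06 N m; it stays where it is left and does not rise.
- clamp_far_grip (a point): centre of the black grip bar of clamp_far: 44 mm long (this point's own x, which turns with the bolt and at angle 0 points to the inside of the chamber), 14 mm wide (own y), 34 mm high; it lies on the bolt's axis, 140 mm above the bench. Below the bar a 7 mm thick steel tongue points the same way as own x, 30 mm below this point.
- clamp_side (a joint): captive clamp bolt on the -y side wall, opposite the hinge, in front of the lid handle, its vertical axis at (0, -120) mm in the chamber's x, y. Turn angle in rad: about 0 to 0.2 at the start (tongue over the lid, clamping it); grows as it turns ANTICLOCKWISE seen from above, up to an end stop at 1.45 (open, tongue clear of the lid). Friction about 0.06 N m; it stays where it is left and does not rise.
- clamp_side_grip (a point): centre of the black grip bar of clamp_side: 44 mm long (this point's own x, which turns with the bolt and at angle 0 points to the inside of the chamber), 14 mm wide (own y), 34 mm high; it lies on the bolt's axis, 140 mm above the bench. Below the bar a 7 mm thick steel tongue points the same way as own x, 30 mm below this point.
- lid_angle (a joint): lid angle in rad: 0 shut, grows as it opens; 0.15 means its free edge is 30 mm up. The hinge is level along the chamber's x, at the +y rim. The gasket sticks: the pull at the handle must climb to a peak of roughly 12 to 22 N within the first 1 to 3 mm of rise, then it fades over the next 6 mm to the lid's weight (2 to 5 N at the handle); once broken it does not stick again. Let go, the lid falls shut by its own weight. While any bolt is clamped its tongue blocks the lid.
- handle (a point): steel D handle on top of the lid, moves with it. Origin: middle of its straight bar, which is 62 mm long along the chamber's y, 16 mm wide along x, 14 mm high; with the lid shut the origin is 140 mm above the bench, 36 mm above the lid's top, at chamber x 0, y -55 mm, 155 mm horizontally from the hinge axis. Own axes as the chamber's when shut.
- lid: the grey lid plate, 160 x 200 x 12 mm, with its handle. Origin: point on the hinge axis in the middle of its length, at chamber x 0, y +100 mm, 92 mm above the bench; own x lies along the hinge axis, own -y points to the free edge.
- lid_edge (a point): middle of the lid's free edge (opposite the hinge, 200 mm from it), half-way up the 12 mm thick lid; 98 mm above the bench when shut.
- reagent: bystander, leave alone: bottle with blue cap, 64 mm across, 150 mm high, on the hinge side. Origin: centre of its underside.
- beaker: bystander, leave alone: empty glass beaker, 60 mm across, 75 mm high, near the chamber. Origin: centre of its underside.
- dishes: bystander, leave alone: stack of clear dishes, 88 mm across, 29 mm high, near the chamber. Origin: centre of its underside.
- jar_a: bystander, leave alone: glass jar with black cap, 74 mm across, 130 mm high. Origin: centre of its underside.
- jar_b: bystander, leave alone: glass jar like jar_a. Origin: centre of its underside.
- tipbox: bystander, leave alone: pipette tip box, 87 x 122 mm, 65 mm high. Origin: centre of its underside.
- tubecap: bystander, leave alone: small white vial, 28 mm across, 55 mm high. Origin: centre of its underside.

How it is judged:
On the way, in this order (a step that is already met when the one before it is completed fails the run):
1. all three clamp bolts are turned open to their end stops, the lid still shut (value of joint each of clamp_near, clamp_far, clamp_side above 1.33 rad and value of joint lid_angle below 0.03 rad), for 0.2 s.
2. the lid is broken free of its gasket (value of joint lid_angle above 0.07 rad), for 0.1 s.
At the end, for the whole second after the job is handed in: All three bolts open (angle above 1.33 rad of 1.45); the lid held steady by the fingers (contact above 1.5 N, lid turning slower than 0.05 rad/s) at an angle of 0.09 to 0.22 rad, its free edge 18 to 44 mm up (value of joint each of clamp_near, clamp_far, clamp_side above 1.33 rad and value of joint lid_angle between 0.09 and 0.22 rad and velocity of joint lid_angle between -0.05 and 0.05 rad/s and contact force between the fingers and lid above 1.5 N); the arm keeps its last pose, push and grip.
It fails at once if the lid flies wide open (beyond 0.35 rad, free edge 70 mm up) (value of joint lid_angle above 0.35 rad).
It fails at once if a bystander (bottle, beaker, dishes, jar, box or vial) is pushed over 30 mm away or knocked over (distance of any of reagent, beaker, dishes, jar_a, jar_b, tipbox, tubecap from where it was at the start of the episode above 0.03 m or angle between any of reagent, beaker, dishes, jar_a, jar_b, tipbox, tubecap's own z axis and vertical above 0.5 rad).
It also fails if it takes over 67 s, if anything falls off the work surface, if the arm or the gripper's body presses on something with over 40 N, if the wrist force passes 120 N, or if a joint passes its speed limit or range.

## Working session

There is one attempt and no reset: what is moved stays moved. The work goes in short steps, Python scripts to look and compute and a tool call to move; the robot and the scene stay as the last step left them, time stands still between calls to the robot, and variables do not carry over. Pictures are saved under pics/ and viewed, and the job is handed in when it is done.

Besides the shell and the picture viewer there is one more tool, called after ">>>" by a JSON object that holds its "api" and its "payload". arm_command: Moves the arm, as the interface text tells. Its arguments: {"type":"object","properties":{"plan":{"type":"array","items":{"type":"object","properties":{"tx":{"type":"number"},"ty":{"type":"number"},"tz":{"type":"number"},"rx":{"type":"number"},"ry":{"type":"number"},"rz":{"type":"number"},"jaw":{"type":"number"}}}}},"required":["plan"]}

```bash
ls; mkdir -p pics; python3 - <<'E'
from plant import telemetry, optics, order
import cv2
print(telemetry.state())
for n in ["scene","top","wrist"]:
    print(n,optics.camera_info(n))
    im=optics.read_camera(n); cv2.imwrite(f"pics/{n}0.png",im[:,:,::-1])
E
```

```text
pics
{'clock': 0.0, 'joints': array([ 1.05149221,  0.42675505,  0.07382144,  1.60659263, -0.03408596,
        1.11078022, -0.06710309]), 'qd': array([ 4.15233787e-04,  2.02832668e-04,  1.64607780e-03, -1.02674297e-03,
       -2.89941484e-04, -1.48521173e-03,  5.38807114e-05]), 'joint_efforts': array([-3.33485068e-04, -9.49836659e+01,  3.75970557e+00, -4.63509071e+01,
        1.89850491e-02,  1.04465877e-02,  6.20263734e-07]), 'eef_pos': array([ 0.24382105, -0.629025  ,  0.24760067]), 'tcp_rot': array([ 0.58301121,  0.39977844,  0.58379257, -0.39932613]), 'ft_force': array([ 0.04331067, -0.29416375,  0.26844282]), 'ft_torque': array([ 0.00885224,  0.00289172, -0.00837162]), 'width': 0.08516006314595576}
scene {'mtx': array([[347.53164117,   0.        , 254.45072559],
       [  0.        , 347.53164117, 192.29893349],
       [  0.        ,   0.        ,   1.        ]]), 'distortion': array([0.02734045, 0.        , 0.        , 0.        , 0.        ]), 'origin': array([ 1.10520125, -0.18774216,  0.8764788 ]), 'attitude': array([0.75926977, 0.24650648, 0.1835977 , 0.57361647])}
top {'mtx': array([[386.21170243,   0.        , 251.85116293],
       [  0.        , 386.21170243, 188.3815344 ],
       [  0.        ,   0.        ,   1.        ]]), 'distortion': array([-0.07089689,  0.        ,  0.        ,  0.        ,  0.        ]), 'origin': array([ 0.43709241, -0.00785742,  1.21821082]), 'attitude': array([ 0.71013165,  0.04376401, -0.03869325, -0.70164135])}
wrist {'mtx': array([[272.61657323,   0.        , 253.00744185],
       [  0.        , 272.61657323, 192.09950111],
       [  0.        ,   0.        ,   1.        ]]), 'distortion': array([-0.02286578,  0.        ,  0.        ,  0.        ,  0.        ]), 'origin': array([ 0.31741173, -0.60116897,  0.37267293]), 'attitude': array([ 0.81498091, -0.12820417,  0.08841509, -0.55816895])}
```

View pics/scene0.png

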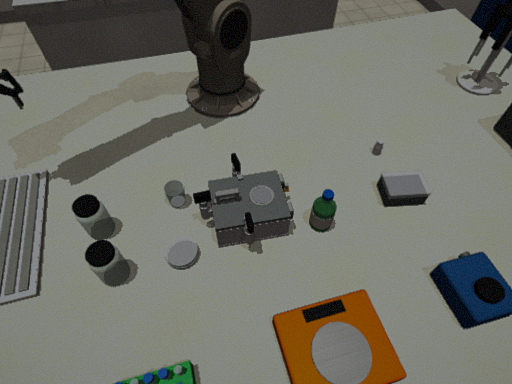

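View pics/top0.png

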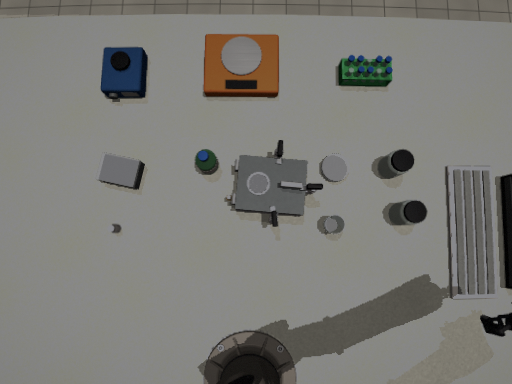

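View pics/wrist0.png

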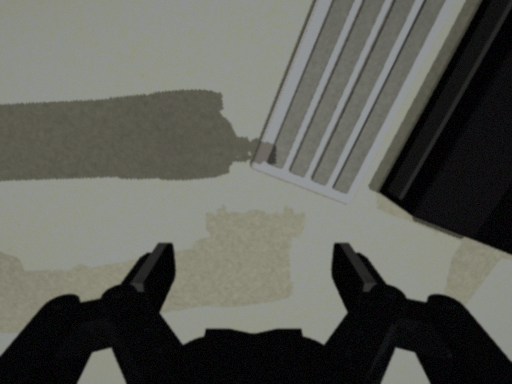

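The top view shows the chamber near (272,185) with its hinge to the left (+y). The black bars are near (275,216), (280,149) and (315,187), and the handle is near (292,185). I'll measure these next.

```bash
cat > h.py <<'E'
import numpy as np, cv2
from scipy.spatial.transform import Rotation as R
from plant import telemetry, optics, order
def q2R(q): return R.from_quat([q[1],q[2],q[3],q[0]])
def ray(info,uv):
    p=cv2.undistortPoints(np.array(uv,float).reshape(-1,1,2),info['mtx'],info['distortion']).reshape(-1,2)
    d=np.c_[p[:,0],-p[:,1],-np.ones(len(p))]
    return info['origin'],q2R(info['attitude']).apply(d)
def plane(info,uv,z):
    o,d=ray(info,uv); return o+d*((z-o[2])/d[:,2])[:,None]
def proj(info,P):
    c=q2R(info['attitude']).inv().apply(np.atleast_2d(P)-info['origin'])
    c=c*[1,-1,-1]
    return cv2.projectPoints(c.reshape(-1,1,3),np.zeros(3),np.zeros(3),info['mtx'],info['distortion'])[0].reshape(-1,2)
E
python3 - <<'E'
from h import *
im=cv2.imread('pics/top0.png'); c=im[120:250,180:440]
cv2.imwrite('pics/topz.png',cv2.resize(c,None,fx=3,fy=3,interpolation=cv2.INTER_CUBIC))
im2=cv2.imread('pics/scene0.png'); cv2.imwrite('pics/scenez.png',cv2.resize(im2[140:280,150:350],None,fx=4,fy=4,interpolation=cv2.INTER_CUBIC))
for n,I in (('top',im),('scene',im2)):
    info=optics.camera_info(n)
    m=(I.max(2)<45).astype(np.uint8)
    k,l,s,ce=cv2.connectedComponentsWithStats(m)
    for i in range(1,k):
        if s[i,4]>15 and 150<ce[i][0]<430 and 120<ce[i][1]<290:
            ys,xs=np.where(l==i); r=cv2.minAreaRect(np.c_[xs,ys].astype(np.float32))
            print(n,ce[i].round(1),s[i],plane(info,[ce[i]],0.14).round(3)[0],r)
E
```

```text
top [279.5 148.8] [275 140   8  18  87] [ 0.678 -0.077  0.14 ] ((279.7538146972656, 148.56922912597656), (6.314816951751709, 17.190336227416992), 15.255120277404785)
top [401.9 160.2] [391 150  23  22 392] [ 0.649 -0.427  0.14 ] ((402.0, 160.5), (21.0, 22.0), 90.0)
top [207.4 170. ] [200 165  15   9  44] [0.614 0.127 0.14 ] ((207.6292724609375, 169.93658447265625), (6.9843034744262695, 14.527352333068848), 77.90524291992188)
top [290.  187.7] [279 183  26   8  49] [ 0.567 -0.107  0.14 ] ((291.16204833984375, 187.91952514648438), (25.941499710083008, 3.937548875808716), 13.392498016357422)
top [313.6 186.5] [306 184  17   7  91] [ 0.571 -0.173  0.14 ] ((314.0, 187.0), (6.0, 16.0), 90.0)
top [414.4 211.2] [403 201  23  22 393] [ 0.504 -0.459  0.14 ] ((414.0, 211.5), (21.0, 22.0), 90.0)
top [265.5 215.1] [236 209  41  17 124] [ 0.489 -0.038  0.14 ] ((256.0, 217.00001525878906), (40.82593536376953, 14.089385032653809), 3.179830312728882)
top [286.4 213.8] [279 213  18   3  25] [ 0.493 -0.096  0.14 ] ((287.47662353515625, 213.87355041503906), (17.029272079467773, 1.3099440336227417), 3.57
[... 904 characters left out ...]
 ((326.4588317871094, 199.43528747558594), (10.195732116699219, 5.206331729888916), 12.528807640075684)
scene [322.4 214.8] [313 206  22  14  68] [0.708 0.105 0.14 ] ((322.2547607421875, 213.35848999023438), (21.840330123901367, 9.065796852111816), 15.945395469665527)
scene [259.4 221.7] [245 211  48  27 242] [ 0.684 -0.052  0.14 ] ((268.6954040527344, 224.0978240966797), (25.17531967163086, 47.192359924316406), 88.69805145263672)
scene [318.8 228.2] [310 223  20   9  48] [0.741 0.082 0.14 ] ((318.9932861328125, 227.70945739746094), (19.235383987426758, 6.498440742492676), 8.972626686096191)
scene [232.6 228.4] [216 224  29  12  78] [ 0.685 -0.12   0.14 ] ((230.0, 229.5), (11.0, 28.0), 90.0)
```

View pics/topz.png

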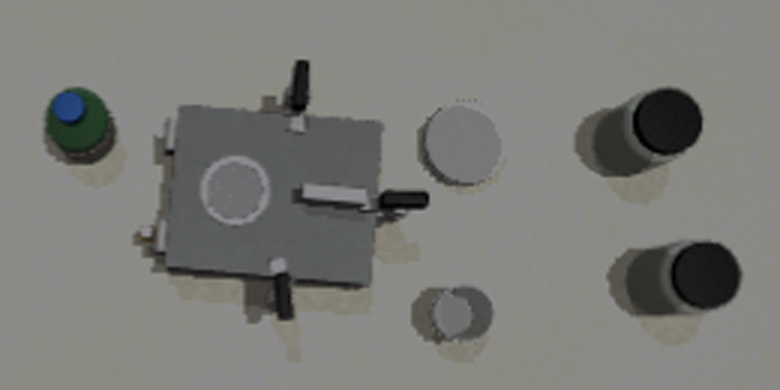

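View pics/scenez.png

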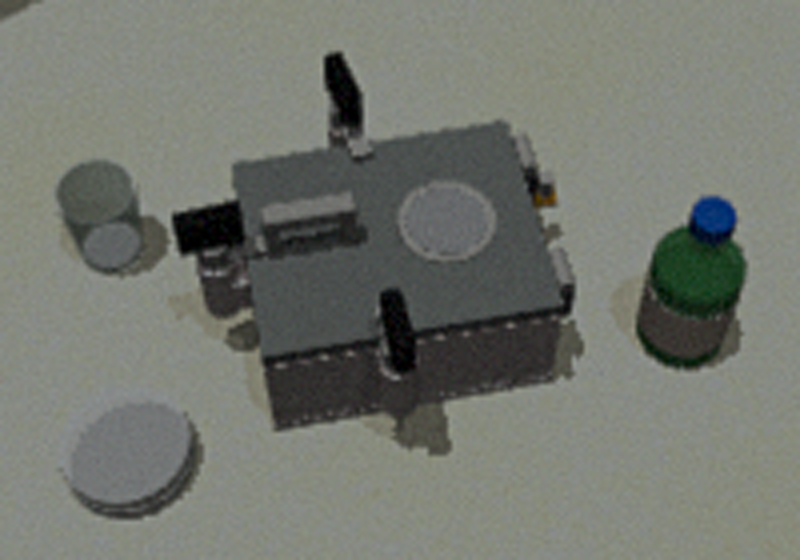

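The zoomed top view shows the lid corners at about (178,104), (381,122), (372,287) and (167,270). All three bars are close to angle 0. I'll fit the chamber pose from these corners.

```bash
python3 - <<'E'
from h import *
info=optics.camera_info('top'); si=optics.camera_info('scene')
im=cv2.imread('pics/top0.png').astype(int)
z=np.array([[178,104],[381,122],[372,287],[167,270]],float)
c=plane(info,(z+.5)/3-.5+[180,120],0.104)
print(c.round(4)); print(np.linalg.norm(c-np.roll(c,-1,0),axis=1))
z2=np.array([[233,163],[500,122],[575,310],[265,355]],float) # -y-x, +y-x, +y+x, -y+x
c2=plane(si,(z2+.5)/4-.5+[150,140],0.104); print('scene',c2.round(4)); print(np.linalg.norm(c2-np.roll(c2,-1,0),axis=1))
# order c: (+x,+y),( +x,-y),(-x,-y),(-x,+y)
def pose(P,M):
    P=P[:,:2];M=np.array(M)*[80,100]/1000
    a=P-P.mean(0); th=np.arctan2((M[:,0]*a[:,1]-M[:,1]*a[:,0]).sum(),(M*a).sum()); return P.mean(0),th
for P,M in ((c,[(1,1),(1,-1),(-1,-1),(-1,1)]),(c2,[(-1,-1),(-1,1),(1,1),(1,-1)])):
    p,th=pose(P,M); print('pose',p.round(4),np.degrees(th).round(2))
    r=np.array([[np.cos(th),-np.sin(th)],[np.sin(th),np.cos(th)]])
    for n,v in (('near',(-.1,-.015)),('far',(.1,-.015)),('side',(0,-.12)),('handle',(0,-.055))): print(n,(p+r@v).round(4))
# bars from top, in top plane
for n,uv in (('far',(279.7,148.6)),('side',(314,187)),('near',((284-.0)/3+180,(297)/3+120)),('handle',(333/3+180,193/3+120))): print(n,plane(info,[uv],.147).round(4))
for n,b in (('far',[(300,60),(301,106)]),('side',[(384,200),(429,200)]),('near',[(280,275),(286,320)])):
    q=plane(info,np.array(b)/3+[180,120],.15); d=q[1]-q[0]; print(n,'dir',np.degrees(np.arctan2(d[1],d[0])))
print('tcp axes',q2R(telemetry.state()['tcp_rot']).as_matrix().round(3).tolist())
E
```

```text
[[ 0.6679  0.04    0.104 ]
 [ 0.6523 -0.1587  0.104 ]
 [ 0.4911 -0.1494  0.104 ]
 [ 0.5052  0.0479  0.104 ]]
[0.19931422 0.16144562 0.1978     0.16289494]
scene [[ 0.4951 -0.1463  0.104 ]
 [ 0.5105  0.0455  0.104 ]
 [ 0.6746  0.0439  0.104 ]
 [ 0.6525 -0.1575  0.104 ]]
[0.1924422  0.16407438 0.20259233 0.15783369]
pose [ 0.5791 -0.0551] -3.8
near [ 0.4784 -0.0634]
far [ 0.6779 -0.0767]
side [ 0.5712 -0.1748]
handle [ 0.5755 -0.11  ]
pose [ 0.5832 -0.0536] -4.19
near [ 0.4824 -0.0612]
far [ 0.6818 -0.0759]
side [ 0.5744 -0.1733]
handle [ 0.5792 -0.1084]
far [[ 0.6768 -0.0767  0.147 ]]
side [[ 0.5685 -0.1731  0.147 ]]
near [[ 0.478  -0.0636  0.147 ]]
handle [[ 0.5753 -0.1087  0.147 ]]
far dir -178.6204400363572
side dir -89.32827064847312
near dir -172.02747287224392
tcp axes [[-0.0, 0.932, 0.361], [0.001, 0.361, -0.932], [-1.0, -0.0, -0.001]]
```

```bash
cat >> h.py <<'E'
def go(x,y,z,jh,p0=None):
    "shift from present pose to a tool-down pose with jaw heading jh (deg)"
    s=telemetry.state(); T=q2R(s['tcp_rot']); a=np.radians(jh)
    zz=np.array([np.cos(a),np.sin(a),0]); xx=np.array([0,0,-1.]); yy=np.cross(zz,xx)
    G=R.from_matrix(np.c_[xx,yy,zz])
    t=T.inv().apply(np.array([x,y,z])-s['eef_pos'])*100
    r=(T.inv()*G).as_rotvec(degrees=True)
    Z=T.as_matrix()[:,2]
    print('pos',s['eef_pos'].round(4),'jaw hd',np.degrees(np.arctan2(Z[1],Z[0])).round(2),'t',round(s['clock'],2),'w',s['width'].round(4),'F',s['ft_force'].round(1))
    print('need t(cm)',t.round(2),'r(deg)',r.round(2),'rows',(np.linalg.norm(t)/4.17).round(1),(np.linalg.norm(r)/7.16).round(1))
E
python3 -c "
from h import *
go(.479,-.063,.24,-82)"
```

```text
Traceback (most recent call last):
  File "h.py", line 23, in go
    print('pos',s['eef_pos'].round(4),'jaw hd',np.degrees(np.arctan2(Z[1],Z[0])).round(2),'t',round(s['clock'],2),'w',s['width'].round(4),'F',s['ft_force'].round(1))
                                                                                                                      ^^^^^^^^^^^^^^^^
AttributeError: 'float' object has no attribute 'round'
```

>>> {"api": "arm_command", "payload": {"plan": [{"ty":2.8,"tz":-2.95,"rx":2,"jaw":1},{"ty":5.6,"tz":-5.9,"rx":4,"jaw":1},{"ty":8.4,"tz":-8.85,"rx":6,"jaw":1},{"ty":11.2,"tz":-11.8,"rx":8,"jaw":1},{"ty":14,"tz":-14.7,"rx":10,"jaw":1}]}}

```text
schema error: expected keys tx, ty, tz, rx, ry, rz, jaw
```

```bash
python3 -c "
from h import *
go(.479,-.063,.24,-82)"
```

```text
Traceback (most recent call last):
  File "h.py", line 23, in go
    print('pos',s['eef_pos'].round(4),'jaw hd',np.degrees(np.arctan2(Z[1],Z[0])).round(2),'t',round(s['clock'],2),'w',s['width'].round(4),'F',s['ft_force'].round(1))
                                                                                                                      ^^^^^^^^^^^^^^^^
AttributeError: 'float' object has no attribute 'round'
```

>>> {"api": "arm_command", "payload": {"plan": [{"tx":0,"ty":2.8,"tz":-2.95,"rx":2,"ry":0,"rz":0,"jaw":1},{"tx":0,"ty":5.6,"tz":-5.9,"rx":4,"ry":0,"rz":0,"jaw":1},{"tx":0,"ty":8.4,"tz":-8.85,"rx":6,"ry":0,"rz":0,"jaw":1},{"tx":0,"ty":11.2,"tz":-11.8,"rx":8,"ry":0,"rz":0,"jaw":1},{"tx":0,"ty":14,"tz":-14.7,"rx":10,"ry":0,"rz":0,"jaw":1}]}}

```text
clock: 0.57
eef_pos: [0.3216, -0.4397, 0.2481]
tcp_rot: [0.546, 0.449, 0.546, -0.449]
ft_force: [1.0, -0.2, 0.1]
width: 0.0854
```

```bash
sed -i "s/s\['width'\].round(4)/round(s['width'],4)/" h.py; python3 -c "
from h import *
go(.479,-.063,.24,-82)"
```

```text
pos [ 0.3216 -0.4397  0.2481] jaw hd -78.92 t 0.57 w 0.0854 F [ 1.  -0.2  0.1]
need t(cm) [  0.82  22.69 -33.94] r(deg) [ 3.08 -0.02  0.01] rows 9.8 0.4
```

>>> {"api": "arm_command", "payload": {"plan": [{"tx":0,"ty":2.27,"tz":-3.4,"rx":3,"ry":0,"rz":0,"jaw":0.6},{"tx":0,"ty":4.54,"tz":-6.8,"rx":3,"ry":0,"rz":0,"jaw":0.6},{"tx":0,"ty":6.8,"tz":-10.2,"rx":3,"ry":0,"rz":0,"jaw":0.6},{"tx":0,"ty":9.1,"tz":-13.6,"rx":3,"ry":0,"rz":0,"jaw":0.6},{"tx":0,"ty":11.3,"tz":-17,"rx":3,"ry":0,"rz":0,"jaw":0.6}]}}

```text
clock: 0.98
eef_pos: [0.3995, -0.251, 0.2484]
tcp_rot: [0.535, 0.463, 0.534, -0.463]
ft_force: [1.8, -1.2, 0.6]
width: 0.0513
```

```bash
python3 -c "
from h import *
go(.479,-.063,.24,-82)"
```

```text
pos [ 0.3995 -0.251   0.2484] jaw hd -81.81 t 0.98 w 0.0513 F [ 1.8 -1.2  0.6]
need t(cm) [  0.84  10.54 -17.48] r(deg) [ 0.19  0.01 -0.01] rows 4.9 0.0
```

>>> {"api": "arm_command", "payload": {"plan": [{"tx":0,"ty":2.1,"tz":-3.4,"rx":0,"ry":0,"rz":0,"jaw":0.5},{"tx":0,"ty":4.2,"tz":-6.9,"rx":0,"ry":0,"rz":0,"jaw":0.5},{"tx":0,"ty":6.3,"tz":-10.4,"rx":0,"ry":0,"rz":0,"jaw":0.5},{"tx":0.3,"ty":8.4,"tz":-13.9,"rx":0,"ry":0,"rz":0,"jaw":0.5},{"tx":0.8,"ty":10.5,"tz":-17.4,"rx":0,"ry":0,"rz":0,"jaw":0.5}]}}

```text
clock: 1.4
eef_pos: [0.4789, -0.0639, 0.2408]
tcp_rot: [0.535, 0.463, 0.534, -0.463]
ft_force: [1.4, -1.3, 0.5]
width: 0.0425
```

```bash
python3 -c "
from h import *
go(.479,-.063,.15,-82)
i=optics.camera_info('wrist'); im=optics.read_camera('wrist')
cv2.imwrite('pics/w1.png',im[:,:,::-1])
print(i['origin'])
for P in ([.479,-.063,.157],[.678,-.0765,.157],[.577,-.109,.147],[.480,-.063,.11]): print(proj(i,P).round(0))
"
```

```text
pos [ 0.4789 -0.0639  0.2408] jaw hd -81.83 t 1.4 w 0.0425 F [ 1.4 -1.3  0.5]
need t(cm) [ 9.08  0.01 -0.09] r(deg) [ 0.17  0.02 -0.06] rows 2.2 0.0
[ 0.55681418 -0.05315394  0.36588845]
[[251. 205.]]
[[318. -92.]]
[[330.  88.]]
[[252. 187.]]
```

View pics/w1.png

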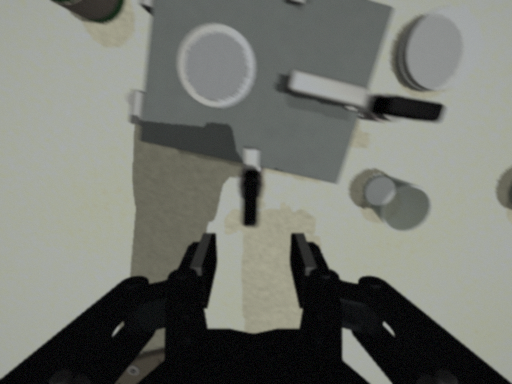

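The near bar's top is centred at (250,203), where (251,205) was predicted, and it lines up with the jaws. I'll descend and grip.

>>> {"api": "arm_command", "payload": {"plan": [{"tx":3.5,"ty":0,"tz":-0.1,"rx":0,"ry":0,"rz":0,"jaw":0.5},{"tx":7,"ty":0,"tz":-0.1,"rx":0,"ry":0,"rz":0,"jaw":0.5},{"tx":9.8,"ty":0,"tz":-0.1,"rx":0,"ry":0,"rz":0,"jaw":0.5},{"tx":9.8,"ty":0,"tz":-0.1,"rx":0,"ry":0,"rz":0,"jaw":0.1},{"tx":9.8,"ty":0,"tz":-0.1,"rx":0,"ry":0,"rz":0,"jaw":0}]}}

```text
clock: 1.87
eef_pos: [0.4773, -0.0646, 0.1418]
tcp_rot: [0.533, 0.462, 0.536, -0.464]
ft_force: [-0.9, -0.7, 1.1]
width: 0.0197
```

>>> {"api": "arm_command", "payload": {"plan": [{"tx":0,"ty":0,"tz":0,"rx":0,"ry":0,"rz":0,"jaw":0},{"tx":0,"ty":0,"tz":0,"rx":0,"ry":0,"rz":0,"jaw":0},{"tx":0,"ty":0,"tz":0,"rx":0,"ry":0,"rz":0,"jaw":0},{"tx":0,"ty":0,"tz":0,"rx":0,"ry":0,"rz":0,"jaw":0},{"tx":0,"ty":0,"tz":0,"rx":-4,"ry":0,"rz":0,"jaw":0}]}}

```text
clock: 2.28
eef_pos: [0.4778, -0.0642, 0.143]
tcp_rot: [0.55, 0.444, 0.55, -0.444]
ft_force: [1.9, 5.5, -27.4]
width: 0.0131
```

```bash
python3 -c "
from h import *
go(.479,-.063,.143,-9)
print(telemetry.state()['ft_torque'])"
```

```text
pos [ 0.4778 -0.0642  0.143 ] jaw hd -77.87 t 2.28 w 0.0131 F [  1.9   5.5 -27.4]
need t(cm) [ 0.    0.15 -0.09] r(deg) [-6.887e+01 -6.000e-02 -1.000e-02] rows 0.0 9.6
[ 0.88584309 -0.51087024 -0.0350292 ]
```

>>> {"api": "arm_command", "payload": {"plan": [{"tx":0.05,"ty":0,"tz":0,"rx":-7,"ry":0,"rz":0,"jaw":0},{"tx":0.08,"ty":0,"tz":0,"rx":-14,"ry":0,"rz":0,"jaw":0},{"tx":0.08,"ty":0,"tz":0,"rx":-21,"ry":0,"rz":0,"jaw":0},{"tx":0.08,"ty":0,"tz":0,"rx":-28,"ry":0,"rz":0,"jaw":0},{"tx":0.08,"ty":0,"tz":0,"rx":-35,"ry":0,"rz":0,"jaw":0}]}}

```text
clock: 2.7
eef_pos: [0.4784, -0.0648, 0.1429]
tcp_rot: [0.659, 0.256, 0.659, -0.256]
ft_force: [1.9, 1.4, -17.4]
width: 0.0125
```

```bash
python3 -c "
from h import *
go(.478,-.0635,.143,-9)
print(telemetry.state()['ft_torque'])"
```

```text
pos [ 0.4784 -0.0648  0.1429] jaw hd -42.48 t 2.7 w 0.0125 F [  1.9   1.4 -17.4]
need t(cm) [-0.01  0.07 -0.12] r(deg) [-3.348e+01  5.000e-02 -1.000e-02] rows 0.0 4.7
[ 0.31280271 -0.43343391 -0.09013598]
```

>>> {"api": "arm_command", "payload": {"plan": [{"tx":0.05,"ty":0,"tz":0,"rx":-7,"ry":0,"rz":0,"jaw":0},{"tx":0.05,"ty":0,"tz":0,"rx":-14,"ry":0,"rz":0,"jaw":0},{"tx":0.05,"ty":0,"tz":0,"rx":-21,"ry":0,"rz":0,"jaw":0},{"tx":0.05,"ty":0,"tz":0,"rx":-28,"ry":0,"rz":0,"jaw":0},{"tx":0.05,"ty":0,"tz":0,"rx":-34,"ry":0,"rz":0,"jaw":0}]}}

```text
clock: 3.12
eef_pos: [0.4792, -0.065, 0.1429]
tcp_rot: [0.706, 0.052, 0.704, -0.053]
ft_force: [-0.3, 4.1, -4.8]
width: 0.0129
```

```bash
python3 -c "
from h import *
go(.478,-.0635,.143,-9)
print(telemetry.state()['ft_torque'])"
```

```text
pos [ 0.4792 -0.065   0.1429] jaw hd -8.5 t 3.12 w 0.0129 F [-0.3  4.1 -4.8]
need t(cm) [-0.01  0.13 -0.14] r(deg) [0.5  0.14 0.01] rows 0.0 0.1
[ 0.99507703 -0.12535226 -1.6977195 ]
```

The torque reads −1.7 N m, so the near bolt is on its end stop. I'll open the jaws, lift, and move to the far bolt.

>>> {"api": "arm_command", "payload": {"plan": [{"tx":0,"ty":0,"tz":0,"rx":1,"ry":0,"rz":0,"jaw":0.4},{"tx":0,"ty":0,"tz":0,"rx":1,"ry":0,"rz":0,"jaw":0.4},{"tx":-3,"ty":0,"tz":0,"rx":1,"ry":0,"rz":0,"jaw":0.4},{"tx":-7,"ty":0,"tz":0,"rx":1,"ry":0,"rz":0,"jaw":0.5},{"tx":-10,"ty":0,"tz":0,"rx":4,"ry":0,"rz":0,"jaw":0.5}]}}

```text
clock: 3.53
eef_pos: [0.4787, -0.0645, 0.2444]
tcp_rot: [0.703, 0.08, 0.702, -0.08]
ft_force: [0.7, 0.2, 1.2]
width: 0.0431
```

```bash
python3 -c "
from h import *
go(.679,-.0765,.242,-88.6)
print(telemetry.state()['joints'].round(2))"
```

```text
pos [ 0.4787 -0.0645  0.2444] jaw hd -12.99 t 3.53 w 0.0431 F [0.7 0.2 1.2]
need t(cm) [ 0.28  3.33 19.79] r(deg) [ 7.561e+01  7.000e-02 -9.000e-02] rows 4.8 10.6
[ 0.5   0.15 -0.54  2.    0.09  1.01 -0.31]
```

>>> {"api": "arm_command", "payload": {"plan": [{"tx":0,"ty":0.3,"tz":2,"rx":7,"ry":0,"rz":0,"jaw":0.5},{"tx":0,"ty":0.6,"tz":4,"rx":14,"ry":0,"rz":0,"jaw":0.5},{"tx":0,"ty":0.9,"tz":6,"rx":21,"ry":0,"rz":0,"jaw":0.5},{"tx":0,"ty":1.3,"tz":8,"rx":28,"ry":0,"rz":0,"jaw":0.5},{"tx":0,"ty":1.7,"tz":10,"rx":35,"ry":0,"rz":0,"jaw":0.5}]}}

```text
clock: 3.95
eef_pos: [0.5809, -0.0707, 0.2425]
tcp_rot: [0.646, 0.29, 0.644, -0.29]
ft_force: [-0.3, 0.4, 0.6]
width: 0.0428
```

```bash
python3 -c "
from h import *
go(.679,-.0765,.242,-88.6)"
```

```text
pos [ 0.5809 -0.0707  0.2425] jaw hd -48.45 t 3.95 w 0.0428 F [-0.3  0.4  0.6]
need t(cm) [0.07 6.96 6.94] r(deg) [40.15  0.07 -0.08] rows 2.4 5.6
```

>>> {"api": "arm_command", "payload": {"plan": [{"tx":0,"ty":1.4,"tz":1.4,"rx":7,"ry":0,"rz":0,"jaw":0.5},{"tx":0,"ty":2.8,"tz":2.8,"rx":14,"ry":0,"rz":0,"jaw":0.5},{"tx":0,"ty":4.2,"tz":4.2,"rx":21,"ry":0,"rz":0,"jaw":0.5},{"tx":0,"ty":5.6,"tz":5.6,"rx":28,"ry":0,"rz":0,"jaw":0.5},{"tx":0,"ty":6.96,"tz":6.94,"rx":35,"ry":0,"rz":0,"jaw":0.5}]}}

```text
clock: 4.37
eef_pos: [0.679, -0.0752, 0.2425]
tcp_rot: [0.528, 0.471, 0.527, -0.47]
ft_force: [-0.5, 0.0, -0.0]
width: 0.0426
```

>>> {"api": "arm_command", "payload": {"plan": [{"tx":0,"ty":0,"tz":0,"rx":5,"ry":0,"rz":0,"jaw":0.5},{"tx":0,"ty":0,"tz":0,"rx":5,"ry":0,"rz":0,"jaw":0.5},{"tx":0,"ty":0,"tz":0,"rx":5,"ry":0,"rz":0,"jaw":0.5},{"tx":0,"ty":0,"tz":0,"rx":5,"ry":0,"rz":0,"jaw":0.5},{"tx":0,"ty":0,"tz":0,"rx":5,"ry":0,"rz":0,"jaw":0.5}]}}

```text
clock: 4.78
eef_pos: [0.6774, -0.0752, 0.2417]
tcp_rot: [0.51, 0.49, 0.51, -0.49]
ft_force: [-0.2, 0.2, -0.3]
width: 0.0428
```

```bash
python3 -c "
from h import *
go(.679,-.0765,.143,-88.6)
i=optics.camera_info('wrist'); im=optics.read_camera('wrist')
cv2.imwrite('pics/w2.png',im[:,:,::-1])
im=optics.read_camera('scene')
cv2.imwrite('pics/s2.png',cv2.resize(im[100:290,130:350,::-1],None,fx=3.5,fy=3.1))
for P in ([.679,-.0765,.157],): print(proj(i,P).round(0))
"
```

```text
pos [ 0.6774 -0.0752  0.2417] jaw hd -87.75 t 4.78 w 0.0428 F [-0.2  0.2 -0.3]
need t(cm) [9.87 0.15 0.13] r(deg) [ 0.85  0.01 -0.03] rows 2.4 0.1
[[254. 203.]]
```

View pics/w2.png

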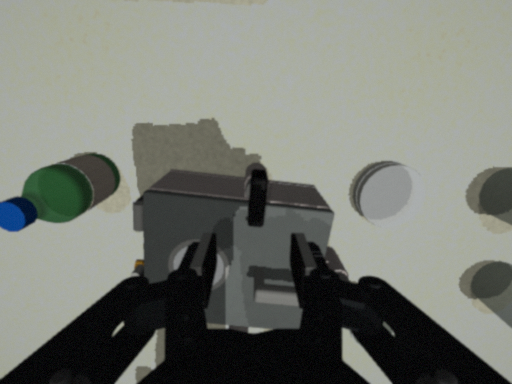

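View pics/s2.png

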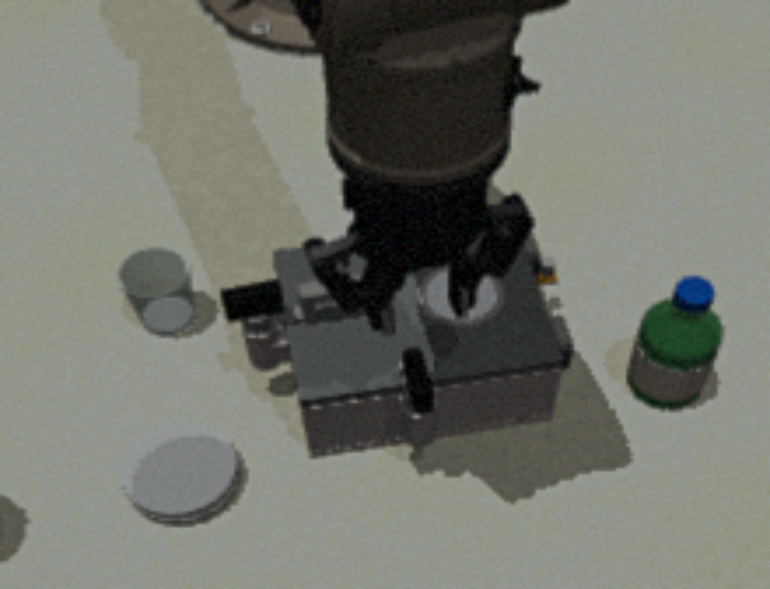

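The far bar is centred near (257,200), where (254,203) was predicted. I'll descend and grip.

>>> {"api": "arm_command", "payload": {"plan": [{"tx":3.5,"ty":0.1,"tz":0.15,"rx":0,"ry":0,"rz":0,"jaw":0.5},{"tx":7,"ty":0.1,"tz":0.2,"rx":0,"ry":0,"rz":0,"jaw":0.5},{"tx":9.8,"ty":0.1,"tz":0.2,"rx":0,"ry":0,"rz":0,"jaw":0.5},{"tx":9.8,"ty":0.1,"tz":0.2,"rx":0,"ry":0,"rz":0,"jaw":0.3},{"tx":9.8,"ty":0.1,"tz":0.2,"rx":0,"ry":0,"rz":0,"jaw":0}]}}

```text
clock: 5.3
eef_pos: [0.678, -0.0774, 0.1424]
tcp_rot: [0.509, 0.49, 0.51, -0.491]
ft_force: [1.5, -0.7, 1.0]
width: 0.0198
```

>>> {"api": "arm_command", "payload": {"plan": [{"tx":0,"ty":0,"tz":0,"rx":0,"ry":0,"rz":0,"jaw":0},{"tx":0,"ty":0,"tz":0,"rx":0,"ry":0,"rz":0,"jaw":0},{"tx":0,"ty":0,"tz":0,"rx":0,"ry":0,"rz":0,"jaw":0},{"tx":0,"ty":0,"tz":0,"rx":0,"ry":0,"rz":0,"jaw":0},{"tx":0,"ty":0,"tz":0,"rx":-3,"ry":0,"rz":0,"jaw":0}]}}

```text
clock: 5.72
eef_pos: [0.6786, -0.0782, 0.1439]
tcp_rot: [0.522, 0.477, 0.521, -0.478]
ft_force: [1.1, -4.7, -19.6]
width: 0.0129
```

```bash
python3 -c "
from h import *
go(.679,-.0765,.143,-9)
print(telemetry.state()['ft_torque'])"
```

```text
pos [ 0.6786 -0.0782  0.1439] jaw hd -84.92 t 5.72 w 0.0129 F [  1.1  -4.7 -19.6]
need t(cm) [ 0.09  0.05 -0.17] r(deg) [-7.592e+01  5.000e-02  4.000e-02] rows 0.0 10.6
[-1.02027847 -0.35802322 -0.02959149]
```

>>> {"api": "arm_command", "payload": {"plan": [{"tx":0.06,"ty":0,"tz":-0.05,"rx":-7,"ry":0,"rz":0,"jaw":0},{"tx":0.08,"ty":0,"tz":-0.05,"rx":-14,"ry":0,"rz":0,"jaw":0},{"tx":0.08,"ty":0,"tz":-0.05,"rx":-21,"ry":0,"rz":0,"jaw":0},{"tx":0.08,"ty":0,"tz":-0.05,"rx":-28,"ry":0,"rz":0,"jaw":0},{"tx":0.08,"ty":0,"tz":-0.05,"rx":-35,"ry":0,"rz":0,"jaw":0}]}}

```text
clock: 6.13
eef_pos: [0.6786, -0.0783, 0.1438]
tcp_rot: [0.642, 0.296, 0.642, -0.297]
ft_force: [-2.2, -6.3, -11.0]
width: 0.0128
```

>>> {"api": "arm_command", "payload": {"plan": [{"tx":0.03,"ty":0,"tz":0,"rx":-7,"ry":0,"rz":0,"jaw":0},{"tx":0.03,"ty":0,"tz":0,"rx":-14,"ry":0,"rz":0,"jaw":0},{"tx":0.03,"ty":0,"tz":0,"rx":-21,"ry":0,"rz":0,"jaw":0},{"tx":0.03,"ty":0,"tz":0,"rx":-28,"ry":0,"rz":0,"jaw":0},{"tx":0.03,"ty":0,"tz":0,"rx":-35,"ry":0,"rz":0,"jaw":0}]}}

```text
clock: 6.55
eef_pos: [0.6786, -0.0784, 0.1438]
tcp_rot: [0.702, 0.089, 0.701, -0.09]
ft_force: [-3.2, -6.1, -7.3]
width: 0.0132
```

```bash
python3 -c "
from h import *
go(.679,-.0765,.143,-9)
print(telemetry.state()['ft_torque'])"
```

```text
pos [ 0.6786 -0.0784  0.1438] jaw hd -14.56 t 6.55 w 0.0132 F [-3.2 -6.1 -7.3]
need t(cm) [ 0.08  0.19 -0.01] r(deg) [-5.56  0.04  0.13] rows 0.1 0.8
[-1.20021685  1.07931511 -0.05828382]
```

>>> {"api": "arm_command", "payload": {"plan": [{"tx":0,"ty":0,"tz":0,"rx":-3,"ry":0,"rz":0,"jaw":0},{"tx":0,"ty":0,"tz":0,"rx":-6,"ry":0,"rz":0,"jaw":0},{"tx":0,"ty":0,"tz":0,"rx":-6,"ry":0,"rz":0,"jaw":0},{"tx":0,"ty":0,"tz":0,"rx":-6,"ry":0,"rz":0,"jaw":0},{"tx":0,"ty":0,"tz":0,"rx":-6,"ry":0,"rz":0,"jaw":0}]}}

```text
clock: 6.97
eef_pos: [0.6787, -0.0785, 0.1438]
tcp_rot: [0.705, 0.055, 0.705, -0.056]
ft_force: [-3.7, -4.8, -6.7]
width: 0.013
```

```bash
python3 -c "
from h import *
go(.679,-.0765,.143,-9)
print(telemetry.state()['ft_torque'])"
```

```text
pos [ 0.6787 -0.0785  0.1438] jaw hd -9.0 t 6.97 w 0.013 F [-3.7 -4.8 -6.7]
need t(cm) [ 0.08  0.21 -0.  ] r(deg) [0.   0.03 0.11] rows 0.1 0.0
[-1.10728801  1.09593455 -1.41082308]
```

The far bolt is also on its stop, at −1.4 N m. I'll release it, lift, and go to the side bolt.

>>> {"api": "arm_command", "payload": {"plan": [{"tx":0,"ty":0,"tz":0,"rx":1,"ry":0,"rz":0,"jaw":0.4},{"tx":0,"ty":0,"tz":0,"rx":1,"ry":0,"rz":0,"jaw":0.4},{"tx":-3,"ty":0,"tz":0,"rx":1,"ry":0,"rz":0,"jaw":0.4},{"tx":-7,"ty":0,"tz":0,"rx":0,"ry":0,"rz":0,"jaw":0.4},{"tx":-10,"ty":0,"tz":0,"rx":-5,"ry":0,"rz":0,"jaw":0.4}]}}

```text
clock: 7.38
eef_pos: [0.6795, -0.0758, 0.2461]
tcp_rot: [0.708, 0.023, 0.706, -0.023]
ft_force: [1.0, -0.3, -0.2]
width: 0.0342
```

```bash
python3 -c "
from h import *
go(.572,-.1745,.242,0.7)"
```

```text
pos [ 0.6795 -0.0758  0.2461] jaw hd -3.8 t 7.38 w 0.0342 F [ 1.  -0.3 -0.2]
need t(cm) [  0.38 -10.56 -10.08] r(deg) [-4.5   0.17 -0.  ] rows 3.5 0.6
```

>>> {"api": "arm_command", "payload": {"plan": [{"tx":0,"ty":-2.6,"tz":-2.5,"rx":-2,"ry":0,"rz":0,"jaw":0.4},{"tx":0,"ty":-5.2,"tz":-5,"rx":-4,"ry":0,"rz":0,"jaw":0.4},{"tx":0,"ty":-7.8,"tz":-7.5,"rx":-4.5,"ry":0,"rz":0,"jaw":0.4},{"tx":0.4,"ty":-10.5,"tz":-10.1,"rx":-4.5,"ry":0,"rz":0,"jaw":0.4},{"tx":0.4,"ty":-10.5,"tz":-10.1,"rx":-4.5,"ry":0,"rz":0,"jaw":0.4}]}}

```text
clock: 7.8
eef_pos: [0.5669, -0.1806, 0.2388]
tcp_rot: [0.707, -0.003, 0.707, 0.001]
ft_force: [1.3, -1.5, 0.6]
width: 0.0344
```

```bash
python3 -c "
from h import *
go(.572,-.1745,.143,0.7)
i=optics.camera_info('wrist'); im=optics.read_camera('wrist')
cv2.imwrite('pics/w3.png',im[:,:,::-1])
for P in ([.572,-.1745,.157],[.577,-.109,.147]): print(proj(i,P).round(0))
"
```

```text
pos [ 0.5669 -0.1806  0.2388] jaw hd 0.33 t 7.8 w 0.0344 F [ 1.3 -1.5  0.6]
need t(cm) [9.57 0.64 0.52] r(deg) [-0.37 -0.06  0.22] rows 2.3 0.1
[[260. 198.]]
[[267. 113.]]
```

View pics/w3.png

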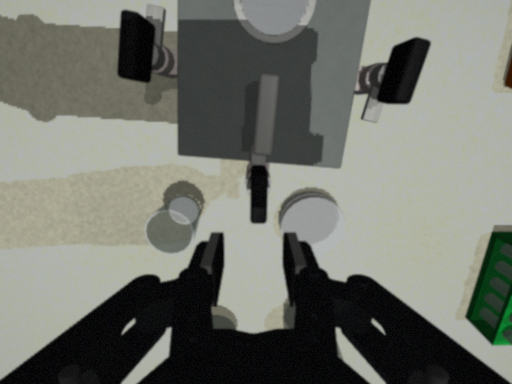

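The side bar is centred near (259,197), where (260,198) was predicted. The other two tongues are clearly off the lid. I'll descend and grip.

>>> {"api": "arm_command", "payload": {"plan": [{"tx":1,"ty":0.15,"tz":0.15,"rx":0,"ry":0,"rz":0,"jaw":0.4},{"tx":4,"ty":0.15,"tz":0.15,"rx":0,"ry":0,"rz":0,"jaw":0.4},{"tx":7,"ty":0.15,"tz":0.15,"rx":0,"ry":0,"rz":0,"jaw":0.4},{"tx":9.7,"ty":0.15,"tz":0.15,"rx":0,"ry":0,"rz":0,"jaw":0.4},{"tx":9.7,"ty":0.15,"tz":0.15,"rx":0,"ry":0,"rz":0,"jaw":0.3}]}}

```text
clock: 8.27
eef_pos: [0.5711, -0.1711, 0.1364]
tcp_rot: [0.705, -0.004, 0.709, 0.006]
ft_force: [-1.5, 0.4, -1.4]
width: 0.0258
```

```bash
python3 -c "
from h import *
go(.5725,-.1743,.143,0.7)"
```

```text
pos [ 0.5711 -0.1711  0.1364] jaw hd 0.82 t 8.27 w 0.0258 F [-1.5  0.4 -1.4]
need t(cm) [-0.67 -0.32  0.13] r(deg) [ 0.12 -0.29 -0.15] rows 0.2 0.0
```

Some transient motion is left, so I'll settle first, then close.

>>> {"api": "arm_command", "payload": {"plan": [{"tx":0,"ty":0,"tz":0,"rx":0,"ry":0,"rz":0,"jaw":0.3},{"tx":0,"ty":0,"tz":0,"rx":0,"ry":0,"rz":0,"jaw":0.2},{"tx":0,"ty":0,"tz":0,"rx":0,"ry":0,"rz":0,"jaw":0},{"tx":0,"ty":0,"tz":0,"rx":0,"ry":0,"rz":0,"jaw":0},{"tx":0,"ty":0,"tz":0,"rx":0,"ry":0,"rz":0,"jaw":0}]}}

```text
clock: 8.68
eef_pos: [0.5717, -0.1722, 0.1425]
tcp_rot: [0.706, -0.004, 0.708, 0.004]
ft_force: [-13.1, 4.3, 2.9]
width: 0.0129
```

```bash
python3 -c "
from h import *
go(.5725,-.1743,.143,81)
print(telemetry.state()['ft_torque'])"
```

```text
pos [ 0.5717 -0.1722  0.1425] jaw hd 0.72 t 8.68 w 0.0129 F [-13.1   4.3   2.9]
need t(cm) [-0.05 -0.21  0.08] r(deg) [-8.028e+01 -9.000e-02 -7.000e-02] rows 0.1 11.2
[ 0.94713766  2.77753493 -0.09169732]
```

>>> {"api": "arm_command", "payload": {"plan": [{"tx":0,"ty":0,"tz":-0.08,"rx":-7,"ry":0,"rz":0,"jaw":0},{"tx":0,"ty":0,"tz":-0.1,"rx":-14,"ry":0,"rz":0,"jaw":0},{"tx":0,"ty":0,"tz":-0.1,"rx":-21,"ry":0,"rz":0,"jaw":0},{"tx":0,"ty":0,"tz":-0.1,"rx":-28,"ry":0,"rz":0,"jaw":0},{"tx":0,"ty":0,"tz":-0.1,"rx":-35,"ry":0,"rz":0,"jaw":0}]}}

```text
clock: 9.1
eef_pos: [0.5697, -0.1726, 0.1425]
tcp_rot: [0.671, -0.219, 0.674, 0.219]
ft_force: [-22.3, 2.9, 9.8]
width: 0.013
```

```bash
python3 -c "
from h import *
go(.5725,-.1743,.143,81)
print(telemetry.state()['ft_torque'])"
```

```text
pos [ 0.5697 -0.1726  0.1425] jaw hd 36.04 t 9.1 w 0.013 F [-22.3   2.9   9.8]
need t(cm) [-0.05 -0.3   0.13] r(deg) [-44.96  -0.17  -0.16] rows 0.1 6.3
[ 0.72603025  4.85397851 -0.18350885]
```

>>> {"api": "arm_command", "payload": {"plan": [{"tx":0,"ty":0.08,"tz":-0.12,"rx":-7,"ry":0,"rz":0,"jaw":0},{"tx":0,"ty":0.12,"tz":-0.16,"rx":-14,"ry":0,"rz":0,"jaw":0},{"tx":0,"ty":0.12,"tz":-0.16,"rx":-21,"ry":0,"rz":0,"jaw":0},{"tx":0,"ty":0.12,"tz":-0.16,"rx":-28,"ry":0,"rz":0,"jaw":0},{"tx":0,"ty":0.12,"tz":-0.16,"rx":-35,"ry":0,"rz":0,"jaw":0}]}}

```text
clock: 9.52
eef_pos: [0.5682, -0.1741, 0.1425]
tcp_rot: [0.574, -0.411, 0.577, 0.41]
ft_force: [-18.5, -5.0, 6.6]
width: 0.0134
```

```bash
python3 -c "
from h import *
go(.5705,-.1743,.143,81)
print(telemetry.state()['ft_torque'])"
```

```text
pos [ 0.5682 -0.1741  0.1425] jaw hd 70.96 t 9.52 w 0.0134 F [-18.5  -5.    6.6]
need t(cm) [-0.05 -0.23  0.05] r(deg) [-10.04  -0.18  -0.12] rows 0.1 1.4
[-0.79264157  3.84036628 -0.17459622]
```

>>> {"api": "arm_command", "payload": {"plan": [{"tx":0,"ty":0.05,"tz":0,"rx":-5,"ry":0,"rz":0,"jaw":0},{"tx":0,"ty":0.1,"tz":0,"rx":-10,"ry":0,"rz":0,"jaw":0},{"tx":0,"ty":0.1,"tz":0,"rx":-10,"ry":0,"rz":0,"jaw":0},{"tx":0,"ty":0.1,"tz":0,"rx":-10,"ry":0,"rz":0,"jaw":0},{"tx":0,"ty":0.1,"tz":0,"rx":-10,"ry":0,"rz":0,"jaw":0}]}}

```text
clock: 9.93
eef_pos: [0.5678, -0.1745, 0.1425]
tcp_rot: [0.539, -0.457, 0.541, 0.457]
ft_force: [-12.0, -5.9, 3.1]
width: 0.0128
```

```bash
python3 -c "
from h import *
go(.5705,-.1743,.143,81)
print(telemetry.state()['ft_torque'])"
```

```text
pos [ 0.5678 -0.1745  0.1425] jaw hd 80.5 t 9.93 w 0.0128 F [-12.   -5.9   3.1]
need t(cm) [-0.05 -0.26  0.07] r(deg) [-0.5  -0.17 -0.07] rows 0.1 0.1
[-1.06676151  2.66396354 -1.21375502]
```

All three bolts are now on their stops (the side one at −1.2 N m). I'll release and lift straight up.

>>> {"api": "arm_command", "payload": {"plan": [{"tx":0,"ty":0,"tz":0,"rx":1,"ry":0,"rz":0,"jaw":0.29},{"tx":0,"ty":0,"tz":0,"rx":1,"ry":0,"rz":0,"jaw":0.29},{"tx":-3,"ty":0,"tz":0,"rx":1,"ry":0,"rz":0,"jaw":0.29},{"tx":-7,"ty":0,"tz":0,"rx":5,"ry":0,"rz":0,"jaw":0.4},{"tx":-10,"ty":0,"tz":0,"rx":11,"ry":0,"rz":0,"jaw":0.5}]}}

```text
clock: 10.35
eef_pos: [0.5695, -0.1718, 0.2445]
tcp_rot: [0.581, -0.404, 0.58, 0.403]
ft_force: [0.9, 0.6, 1.0]
width: 0.0423
```

```bash
python3 -c "
from h import *
go(.576,-.111,.242,-3.9)"
```

```text
pos [ 0.5695 -0.1718  0.2445] jaw hd 69.65 t 10.35 w 0.0423 F [0.9 0.6 1. ]
need t(cm) [0.25 1.51 5.93] r(deg) [7.355e+01 1.400e-01 6.000e-02] rows 1.5 10.3
```

>>> {"api": "arm_command", "payload": {"plan": [{"tx":0,"ty":0.3,"tz":1.2,"rx":7,"ry":0,"rz":0,"jaw":0.5},{"tx":0,"ty":0.6,"tz":2.4,"rx":14,"ry":0,"rz":0,"jaw":0.5},{"tx":0,"ty":0.9,"tz":3.6,"rx":21,"ry":0,"rz":0,"jaw":0.5},{"tx":0,"ty":1.2,"tz":4.8,"rx":28,"ry":0,"rz":0,"jaw":0.5},{"tx":0,"ty":1.5,"tz":5.9,"rx":35,"ry":0,"rz":0,"jaw":0.5}]}}

```text
clock: 10.77
eef_pos: [0.5758, -0.1109, 0.2427]
tcp_rot: [0.676, -0.21, 0.675, 0.209]
ft_force: [0.6, 0.7, -0.1]
width: 0.0423
```

>>> {"api": "arm_command", "payload": {"plan": [{"tx":0,"ty":0,"tz":0,"rx":7,"ry":0,"rz":0,"jaw":0.5},{"tx":0,"ty":0,"tz":0,"rx":14,"ry":0,"rz":0,"jaw":0.5},{"tx":0,"ty":0,"tz":0,"rx":21,"ry":0,"rz":0,"jaw":0.5},{"tx":0,"ty":0,"tz":0,"rx":28,"ry":0,"rz":0,"jaw":0.5},{"tx":0,"ty":0,"tz":0,"rx":35,"ry":0,"rz":0,"jaw":0.5}]}}

```text
clock: 11.18
eef_pos: [0.5758, -0.1114, 0.2426]
tcp_rot: [0.708, 0.003, 0.706, -0.004]
ft_force: [-0.4, -0.1, -0.2]
width: 0.0424
```

>>> {"api": "arm_command", "payload": {"plan": [{"tx":0,"ty":0,"tz":0,"rx":3.5,"ry":0,"rz":0,"jaw":0.5},{"tx":0,"ty":0,"tz":0,"rx":3.5,"ry":0,"rz":0,"jaw":0.5},{"tx":0,"ty":0,"tz":0,"rx":3.5,"ry":0,"rz":0,"jaw":0.5},{"tx":0,"ty":0,"tz":0,"rx":3.5,"ry":0,"rz":0,"jaw":0.5},{"tx":0,"ty":0,"tz":0,"rx":3.5,"ry":0,"rz":0,"jaw":0.5}]}}

```text
clock: 11.6
eef_pos: [0.5751, -0.1121, 0.2413]
tcp_rot: [0.707, 0.023, 0.707, -0.023]
ft_force: [-0.2, -1.3, -0.4]
width: 0.0427
```

```bash
python3 -c "
from h import *
go(.576,-.111,.142,-3.9)
i=optics.camera_info('wrist'); im=optics.read_camera('wrist')
cv2.imwrite('pics/w4.png',im[:,:,::-1])
im=optics.read_camera('top'); cv2.imwrite('pics/t4.png',cv2.resize(im[120:250,180:440,::-1],None,fx=3,fy=3))
c=np.array([.576,-.111]);a=np.radians(-3.9);ux=np.array([np.cos(a),np.sin(a)]);uy=np.array([-np.sin(a),np.cos(a)])
for sx in (-8,8):
  for sy in (-31,31): print(sx,sy,proj(i,np.r_[c+ux*sx/1e3+uy*sy/1e3,.147]).round(0))
"
```

```text
pos [ 0.5751 -0.1121  0.2413] jaw hd -3.69 t 11.6 w 0.0427 F [-0.2 -1.3 -0.4]
need t(cm) [9.93 0.11 0.08] r(deg) [ 0.21  0.03 -0.01] rows 2.4 0.0
-8 -31 [[245. 232.]]
-8 31 [[244. 163.]]
8 -31 [[263. 232.]]
8 31 [[264. 163.]]
```

View pics/w4.png

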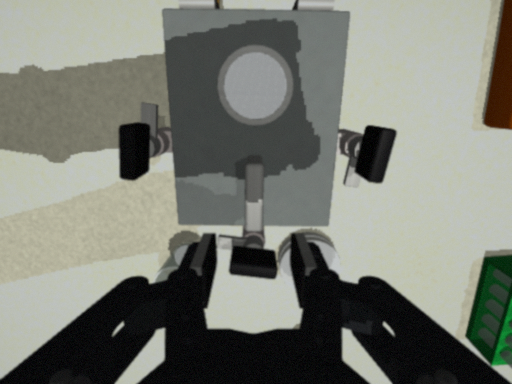

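View pics/t4.png

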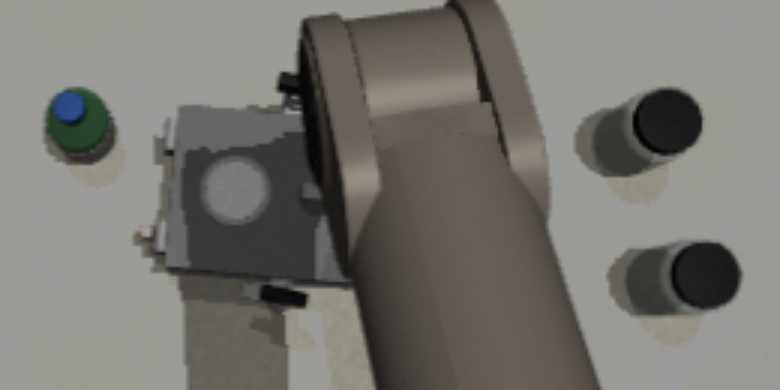

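The handle bar spans columns 245–263 and rows 163–232, exactly as predicted. All three bars sit crosswise with their tongues clear of the lid. I'll descend and grip the handle.

>>> {"api": "arm_command", "payload": {"plan": [{"tx":3,"ty":0,"tz":0,"rx":0,"ry":0,"rz":0,"jaw":0.5},{"tx":6,"ty":0,"tz":0,"rx":0,"ry":0,"rz":0,"jaw":0.5},{"tx":8.5,"ty":0,"tz":0,"rx":0,"ry":0,"rz":0,"jaw":0.5},{"tx":10,"ty":0,"tz":0,"rx":0,"ry":0,"rz":0,"jaw":0.5},{"tx":10,"ty":0,"tz":0,"rx":0,"ry":0,"rz":0,"jaw":0.4}]}}

```text
clock: 12.12
eef_pos: [0.5732, -0.1121, 0.1378]
tcp_rot: [0.705, 0.024, 0.708, -0.023]
ft_force: [0.4, -0.7, -0.3]
width: 0.0343
```

>>> {"api": "arm_command", "payload": {"plan": [{"tx":0,"ty":0,"tz":0,"rx":0,"ry":0,"rz":0,"jaw":0.4},{"tx":0,"ty":0,"tz":0,"rx":0,"ry":0,"rz":0,"jaw":0.2},{"tx":0,"ty":0,"tz":0,"rx":0,"ry":0,"rz":0,"jaw":0},{"tx":0,"ty":0,"tz":0,"rx":0,"ry":0,"rz":0,"jaw":0},{"tx":0,"ty":0,"tz":0,"rx":0,"ry":0,"rz":0,"jaw":0}]}}

```text
clock: 12.53
eef_pos: [0.5758, -0.1123, 0.1425]
tcp_rot: [0.708, 0.023, 0.706, -0.024]
ft_force: [0.2, 1.1, 7.5]
width: 0.0145
```

```bash
python3 -c "
from h import *
go(.576,-.111,.142,-3.9)
print(telemetry.state()['ft_torque'])"
```

```text
pos [ 0.5758 -0.1123  0.1425] jaw hd -3.83 t 12.53 w 0.0145 F [0.2 1.1 7.5]
need t(cm) [0.05 0.13 0.01] r(deg) [0.07 0.14 0.02] rows 0.0 0.0
[ 0.14677751  0.06288602 -0.25727062]
```

The handle is gripped, with the width reading 14.5 mm. The earlier 14 mm bars read about 1 mm low too. Next is a gentle lift along the arc.

>>> {"api": "arm_command", "payload": {"plan": [{"tx":0,"ty":0,"tz":0,"rx":0,"ry":0,"rz":0,"jaw":0},{"tx":-0.08,"ty":0.02,"tz":0,"rx":0,"ry":0,"rz":-0.3,"jaw":0},{"tx":-0.15,"ty":0.05,"tz":0,"rx":0,"ry":0,"rz":-0.6,"jaw":0},{"tx":-0.23,"ty":0.08,"tz":0,"rx":0,"ry":0,"rz":-0.9,"jaw":0},{"tx":-0.31,"ty":0.1,"tz":0,"rx":0,"ry":0,"rz":-1.2,"jaw":0}]}}

```text
clock: 12.95
eef_pos: [0.5757, -0.1117, 0.1441]
tcp_rot: [0.707, 0.016, 0.706, -0.031]
ft_force: [11.7, -2.1, -16.6]
width: 0.0148
```

>>> {"api": "arm_command", "payload": {"plan": [{"tx":-0.1,"ty":0.03,"tz":0,"rx":0,"ry":0,"rz":-0.4,"jaw":0},{"tx":-0.2,"ty":0.07,"tz":0,"rx":0,"ry":0,"rz":-0.8,"jaw":0},{"tx":-0.3,"ty":0.1,"tz":0,"rx":0,"ry":0,"rz":-1.2,"jaw":0},{"tx":-0.4,"ty":0.14,"tz":0,"rx":0,"ry":0,"rz":-1.6,"jaw":0},{"tx":-0.5,"ty":0.18,"tz":0,"rx":0,"ry":0,"rz":-2,"jaw":0}]}}

```text
clock: 13.37
eef_pos: [0.5759, -0.1097, 0.1495]
tcp_rot: [0.706, 0.004, 0.706, -0.044]
ft_force: [6.0, -1.8, -2.9]
width: 0.0148
```

```bash
python3 -c "
from h import *
go(.576,-.111,.142,-3.9)
print(telemetry.state()['ft_torque'])"
```

```text
pos [ 0.5759 -0.1097  0.1495] jaw hd -3.84 t 13.37 w 0.0148 F [ 6.  -1.8 -2.9]
need t(cm) [ 0.75 -0.08  0.01] r(deg) [0.06 0.11 3.24] rows 0.2 0.5
[-0.14487356 -1.38821352 -0.18724167]
```

The pull peaked above 16 N and has fallen to about 3 N, so the gasket is broken with the handle up about 7 mm. I'll continue to about 0.15 rad.

>>> {"api": "arm_command", "payload": {"plan": [{"tx":-0.2,"ty":0.07,"tz":0,"rx":0,"ry":0,"rz":-0.75,"jaw":0},{"tx":-0.4,"ty":0.14,"tz":0,"rx":0,"ry":0,"rz":-1.5,"jaw":0},{"tx":-0.6,"ty":0.21,"tz":0,"rx":0,"ry":0,"rz":-2.2,"jaw":0},{"tx":-0.8,"ty":0.28,"tz":0,"rx":0,"ry":0,"rz":-2.9,"jaw":0},{"tx":-1,"ty":0.35,"tz":0,"rx":0,"ry":0,"rz":-3.6,"jaw":0}]}}

```text
clock: 13.78
eef_pos: [0.5763, -0.1056, 0.1596]
tcp_rot: [0.705, -0.019, 0.706, -0.066]
ft_force: [5.6, -1.6, -1.0]
width: 0.0145
```

>>> {"api": "arm_command", "payload": {"plan": [{"tx":-0.15,"ty":0.05,"tz":0,"rx":0,"ry":0,"rz":-0.6,"jaw":0},{"tx":-0.3,"ty":0.1,"tz":0,"rx":0,"ry":0,"rz":-1.2,"jaw":0},{"tx":-0.4,"ty":0.14,"tz":0,"rx":0,"ry":0,"rz":-1.5,"jaw":0},{"tx":-0.48,"ty":0.17,"tz":0,"rx":0,"ry":0,"rz":-1.8,"jaw":0},{"tx":-0.48,"ty":0.17,"tz":0,"rx":0,"ry":0,"rz":-1.8,"jaw":0}]}}

```text
clock: 14.2
eef_pos: [0.5764, -0.1034, 0.1643]
tcp_rot: [0.704, -0.03, 0.706, -0.077]
ft_force: [6.0, -3.0, -0.1]
width: 0.015
```

>>> {"api": "arm_command", "payload": {"plan": [{"tx":0,"ty":0,"tz":0,"rx":0,"ry":0,"rz":0,"jaw":0},{"tx":0,"ty":0,"tz":0,"rx":0,"ry":0,"rz":0,"jaw":0},{"tx":0,"ty":0,"tz":0,"rx":0,"ry":0,"rz":0,"jaw":0},{"tx":0,"ty":0,"tz":0,"rx":0,"ry":0,"rz":0,"jaw":0},{"tx":0,"ty":0,"tz":0,"rx":0,"ry":0,"rz":0,"jaw":0}]}}

```text
clock: 14.62
eef_pos: [0.5764, -0.1035, 0.1641]
tcp_rot: [0.704, -0.03, 0.706, -0.077]
ft_force: [5.5, -2.9, -0.3]
width: 0.0146
```

```bash
python3 -c "
from h import *
go(.576,-.111,.142,-3.9)
print(telemetry.state()['ft_torque'],abs(telemetry.state()['qd']).max())
for n in ('scene','wrist','top'):
  im=optics.read_camera(n)[:,:,::-1]
  if n=='scene': im=cv2.resize(im[100:290,130:350],None,fx=3.5,fy=3.1)
  cv2.imwrite('pics/%s5.png'%n,im)
"
```

```text
pos [ 0.5764 -0.1035  0.1641] jaw hd -3.83 t 14.62 w 0.0146 F [ 5.5 -2.9 -0.3]
need t(cm) [ 2.3  -0.41  0.  ] r(deg) [0.06 0.13 8.64] rows 0.6 1.2
[-0.18300035 -1.17960127 -0.05086436] 0.0013224294040019046
```

View pics/scene5.png

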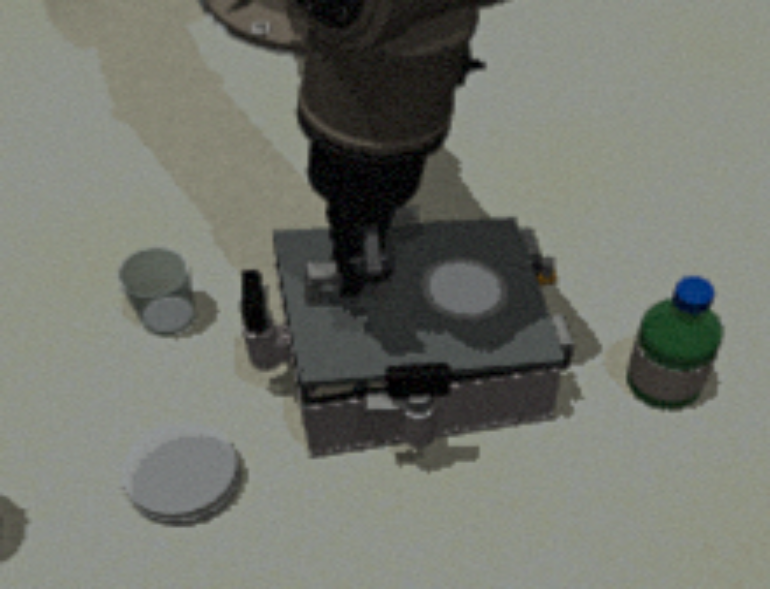

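View pics/wrist5.png

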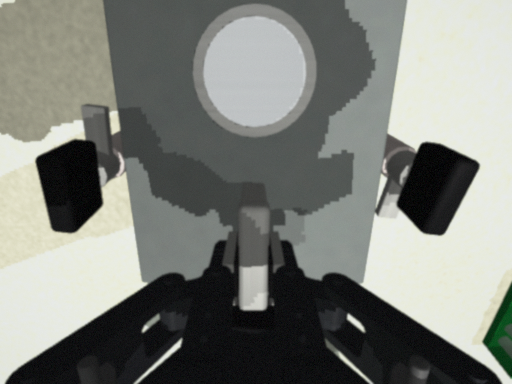

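The scene view shows the lid tilted open, with a gap at the front-left near zoomed (330,388), and the bars still open. I'll check the lid's corner position against the open angle once before handing in.

```bash
python3 -c "
from h import *
i=optics.camera_info('scene')
a=np.radians(-3.9);ux=np.array([np.cos(a),np.sin(a),0]);uy=np.array([-np.sin(a),np.cos(a),0]);c=np.array([.5795,-.0563,0])
for th in (0,.09,.142,.22):
  L=[]
  for X in (-.08,.08):
    y,z=-.2,.012
    P=c+ux*X+uy*(.1+y*np.cos(th)+z*np.sin(th))+np.array([0,0,.092-y*np.sin(th)+z*np.cos(th)])
    p=proj(i,P)[0]; L.append(((p-[130,100])*[3.5,3.1]).round(0).tolist())
  print(th,L)
im=cv2.imread('pics/scene5.png'); cv2.imwrite('pics/s5z.png',cv2.resize(im[200:420,230:430],None,fx=3,fy=2.7))
"
```

```text
0 [[267.0, 248.0], [295.0, 399.0]]
0.09 [[267.0, 236.0], [295.0, 388.0]]
0.142 [[268.0, 228.0], [297.0, 381.0]]
0.22 [[270.0, 217.0], [300.0, 370.0]]
```

View pics/s5z.png

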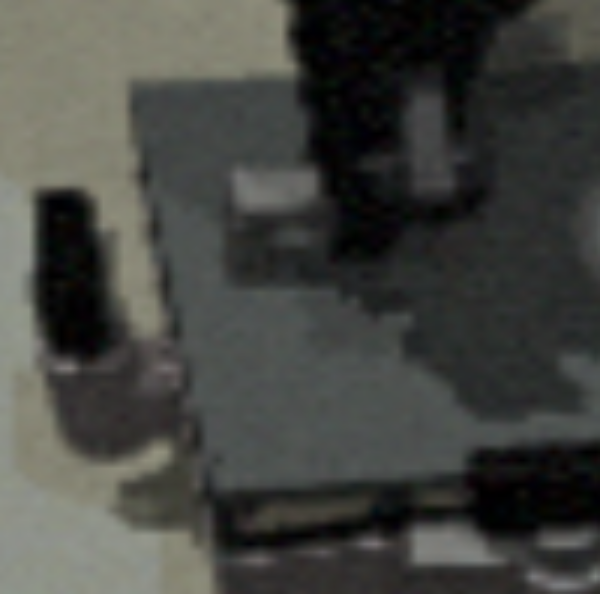

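The lid corners are at zoomed (274,231) and (302,381). The prediction for 0.142 rad is (268,228) and (297,381), so they agree. I'm handing in.

```bash
python3 -c "
from h import *
print(order.finish_job()); s=telemetry.state(); print(s['eef_pos'],s['clock'],s['width'])"
```

```text
the job is handed in; nothing more can be done
None
the job is handed in; nothing more can be done
```

I turned all three clamp bolts to their end stops, broke the lid free of its gasket, and handed the job in with the lid held slightly open by its handle. The hand-in returned no verdict, so success is not confirmed.

- **Bolts:** Each one stopped hard against its end stop, with 1.2 to 1.7 N m of torque. The later pictures show all three bars crosswise with the tongues clear of the lid.
- **Lid:** The pull read about 17 N, then about 3 N as the gasket let go. Handle rise and the lid corners in the scene view both put the lid at about 0.14 rad, free edge roughly 28 mm up.
- **Holding:** The arm was still before hand-in (joint speeds about 0.001 rad/s), and the fingers were closed on the handle at about 14.6 mm.
- **Bystanders:** The beaker, dishes and bottle look unmoved in the last scene view. I did not check the jars, tip box and vial in the final pictures, but the arm stayed well clear of them.
- **Disagreements:** The first two camera views put the chamber about 4 mm apart, and the close-up wrist pictures settled it. While turning the side bolt, a small offset gave up to about 22 N of sideways force, which I mostly corrected. At the end the vertical force read only about -0.3 N, below the expected lid weight of 2 to 5 N. I put that down to sensor offset and held on the picture check.

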